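# Set the blue air valve two turns open

## Task

The air feed of the blue airbrush must be set from zero: take the blue valve by the upright handle on its wheel, turn it clockwise until it is fully shut against its stop and keep it there a moment, then back it off exactly two full turns. The valve creeps shut by itself if let go, so finish still gripping the handle, holding the wheel still at two turns open. Leave the yellow valve and everything else on the bench as it is.

Things in the scene. Friction and masses are not known exactly. Their poses are not given: they have to be found in the camera images.
- blue_wheel (a joint): Angle of the flat blue handwheel (upright spindle), rad: 0 = shut on a hard stop, grows counter-clockwise from above (opening). Two turns = 12.57; no stop there (runs to 18.8). Starts 1.5 to 4.5. Turning takes 0.05 N m of friction plus a closing spring, 0.008 N m per rad (3 N at the handle near two turns): there it creeps shut when let go; below 6 rad it stays.
- blue_handle: Blue upright round crank handle on the blue wheel's rim, 22 in diameter, 54 tall. It spins freely on its own pin, so a gripper holding it from above can lead it round without turning itself. Origin: centre of its underside, 50 from the wheel's axis, 107 above the table (its top at 161); z up, its own yaw means nothing.
- blue_hub (a point): Centre of the blue wheel, on its axis, on top of the hub, 108 above the table. The wheel is 112 wide; nothing on it but the handle and a 6 mm-radius nut stands above 108 (nut top 113).
- blue_stand: Fixed round grey foot, 180 wide, of the blue valve. Origin: on the table under the wheel's axis. Its +x points to the red stop mark (28 long, 12 wide, 62 to 90 from the axis, on the foot). Shut, the handle stands in line with this mark, and again at each full turn: handle direction = stand +x turned counter-clockwise by the joint value.
- yellow_handle: The same upright crank handle, yellow, on the second, yellow valve (same make and size); not to be moved. Origin: centre of its underside.
- yellow_stand: Fixed foot of the yellow valve, as the blue one. Origin: on the table under its wheel's axis. The two valves may stand either way round, left or right.
- paint_tub: Bystander: blue paint tub, lidded, 106 wide, 85 tall (mm). Origin: on its underside, at or near the middle.
- paper_cup: Bystander: white paper cup, 70 wide at the rim, 80 tall (mm). Origin: on its underside, at or near the middle.
- green_jar: Bystander: green jar, 60 wide, 75 tall (mm). Origin: on its underside, at or near the middle.
- amber_jar: Bystander: amber glass jar, 60 wide, 85 tall (mm). Origin: on its underside, at or near the middle.
- brush: Bystander: paint brush lying flat, 170 long (mm). Origin: on its underside, at or near the middle. Long axis: x.
- spatula: Bystander: painter's spatula lying flat, 180 long (mm). Origin: on its underside, at or near the middle. Long axis: x.
- brush_can: Bystander: steel can, 84 wide, 100 tall, full of brushes that reach 220 above the table (mm). Origin: on its underside, at or near the middle.
Mind the look-alikes: they are no part of the job. Leave any green or pink look-alike of the blue_stand alone.

How it is judged:
On the way, in this order (a step that is already met when the one before it is completed fails the run):
1. the gripped blue wheel is turned fully shut, against its stop (value of joint blue_wheel below 0.08 rad and contact force between the fingers and blue_handle above 5 N), for 0.3 s.
2. the blue wheel is backed off two turns by its handle (value of joint blue_wheel between 12.366 and 12.766 rad and contact force between the fingers and blue_handle above 5 N), for 0.2 s.
At the end, for the whole second after the job is handed in: The blue wheel stands still (under 0.1 rad/s) two full turns open from its stop (12.57 rad, within 0.2 rad or 11 degrees), and the fingers still grip its handle (over 5 N) (all of step 2 and velocity of joint blue_wheel between -0.1 and 0.1 rad/s); the arm keeps its last pose, push and grip.
It fails at once if the yellow valve is turned (its handle moves more than 10 mm) (distance of yellow_handle from where it was at the start of the episode above 0.01 m).
It fails at once if a bystander is shifted more than 30 mm (distance of any of paint_tub, paper_cup, green_jar, amber_jar, brush, spatula, brush_can from where it was at the start of the episode above 0.03 m).
It also fails if it takes over 54 s, if anything falls off the work surface, if the arm or the gripper's body presses on something with over 40 N, if the wrist force passes 120 N, or if a joint passes its speed limit or range.

## Robot

A 7-joint arm with a two-finger parallel gripper is mounted at the origin on the work surface. World frame = base frame: x ahead of the robot, y to its left, z up, the work surface at z = 0. Lengths are in m, angles in rad, forces in N, time in s.
With the tool pointing down it reaches from about 0.4 to 0.875 m from the base axis. Payload 4.4 kg.
Tool frame: the origin (TCP) lies at the centre of the arm's flange, where the gripper is bolted on; the fingertips stand 173 mm ahead of it and the grasp point (between the pads) lies 155 mm ahead of it (r.tip_extent is the z of the fingertips in the tool frame, in m); z points along the fingers, y is the line along which they close (so a half turn about z gives the same grasp; the last joint's range is limited). The gripper opens to 85 mm and grips with 20 to 120 N. Pads are 22 mm wide; open, the fingers measure 114 mm over their backs; the gripper's body (76 mm by 85 mm) begins 54 mm behind the grasp point. The pads swing forward as they close: fully open they stand 13 mm farther back than shut.
Start: joints at [1.132, 0.628, 0.038, 1.517, -0.027, 0.996, -0.02], TCP at [0.237, -0.605, 0.405] pointing down, gripper open.
Joint ranges: [-3.06, 3.06], [-0.37, 2.12], [-1.25, 1.32], [0.18, 2.47], [-1.1, 4.24], [0.23, 1.98], [-2.94, 2.94]. Speed limits (rad/s): [2.57, 2.57, 3.14, 3.14, 3.14, 3.14, 3.14].

## Interface

Orientations are given as a 3x3 rotation matrix whose columns are the frame's x, y, z axes.
In Python, from station import telemetry, cams, order, r gives the robot as it stands.
- The arm moves only by the shell command python3 -m pendant 'ROWS'. ROWS is JSON, a list of rows, each a list of 7 numbers: the opening, from 0 (shut) to 1 (fully open), then the shift along the world's x, y, z in units of 20 cm (1.0 is 20 cm), then the turn, a rotation vector about the world's x, y, z in units of 45 degrees (1.0 is 45 degrees). In form: [[fingers, dx, dy, dz, rx, ry, rz], ...]. A call has 1 to 5 rows; each row is the pose to reach, as a shift and turn from the pose commanded when the call began; what a row does not reach only later rows make up. A row lasts 1/12 s, in which the tool goes at most 41.7 mm and 7.16 degrees, less where a joint would pass 70% of its speed; a pose out of reach is approached as far as the arm can. A call with a number of a shift or a turn outside -1 to 1 is refused whole. A call with a gripper value outside its range is refused whole. The fingers move at their own pace and stop on an object; the grip force is fixed at half the most. Time passes only in rows, so rows that repeat a pose let the fingers close. It gives the time, the measured TCP pose, the force, the opening and the grip force at its end, in the units of the state.
- telemetry.get_obs(): the state, without advancing time (a new reading comes with each control period).
- cams.capture(name): name is "scene" or "top"; returns a dict with "pixels" (480x640x3 uint8, blue, green, red), "intrinsics" (3x3 intrinsics, pixels), "camera_from_world" (4x4, takes a point from world to camera coordinates). Camera axes: x right, y down, z forward; pixel columns grow to the right and rows downward; lengths in m; the calibration is good to about 2 mm. A picture is of the moment at which its call begins. There is no depth.
- order.sign_off(): hands the job in; it is judged then, once.
The state is a dict: "clock": time; "joints": joint angles; "qvel": joint speeds; "effort": joint torques, N m; "tcp_pos": TCP position; "eef_rot": TCP orientation; "contact_force": force on the tool from outside, world axes, zero at the start; "ft_torque": the same for the moment, N m; "grip_width": finger opening in m; "grip_force": force on a finger pad.
Only numpy, scipy, OpenCV 4.12 (cv2) and the standard library are available. Lean on these libraries where they do the work, as an engineer would, in place of code of your own. Each camera call takes 0.05 s, during which the arm holds its last target. There are 200 camera calls.

## Working session

There is one attempt and no reset: what is moved stays moved. The work goes in short steps, Python scripts to look and compute and a shell command to move; the robot and the scene stay as the last step left them, time stands still between calls to the robot, and variables do not carry over. Pictures are saved under pics/ and viewed, at most 10 in all, crops included, and the job is handed in when it is done.

```bash
mkdir -p pics; python3 - <<'E'
from station import telemetry, cams
import cv2,pickle,numpy as np
o=telemetry.get_obs();print({k:np.round(v,3) for k,v in o.items()})
for n in("scene","top"):
    c=cams.capture(n);pickle.dump(c,open(n+".pkl","wb"));cv2.imwrite(f"pics/{n}0.png",c["pixels"]);print(c["camera_from_world"].round(3).tolist(),c["intrinsics"].round(1).tolist())
E
```

```text
{'clock': np.float64(0.0), 'joints': array([ 1.132,  0.629,  0.038,  1.518, -0.027,  0.996, -0.02 ]), 'qvel': array([-0.001, -0.   ,  0.001,  0.001,  0.   , -0.002,  0.002]), 'effort': array([ 0.0000e+00, -5.6340e+01,  1.2270e+00, -1.9344e+01,  1.1000e-02,
        1.1000e-02, -0.0000e+00]), 'tcp_pos': array([ 0.237, -0.605,  0.404]), 'eef_rot': array([[ 0.931,  0.364, -0.001],
       [ 0.364, -0.931,  0.002],
       [-0.   , -0.002, -1.   ]]), 'contact_force': array([-0.251,  0.188,  0.36 ]), 'ft_torque': array([-0.013, -0.007,  0.007]), 'grip_force': np.float64(0.0), 'grip_width': np.float64(0.086)}
[[-0.491, 0.871, -0.006, 0.219], [0.614, 0.341, -0.712, -0.286], [-0.618, -0.353, -0.702, 1.691], [0.0, 0.0, 0.0, 1.0]] [[520.4, 0.0, 321.9], [0.0, 520.4, 239.8], [0.0, 0.0, 1.0]]
[[-0.014, -1.0, -0.006, 0.058], [-0.995, 0.015, -0.101, 0.503], [0.102, 0.005, -0.995, 1.378], [0.0, 0.0, 0.0, 1.0]] [[471.5, 0.0, 314.7], [0.0, 471.5, 244.7], [0.0, 0.0, 1.0]]
```

View pics/scene0.png

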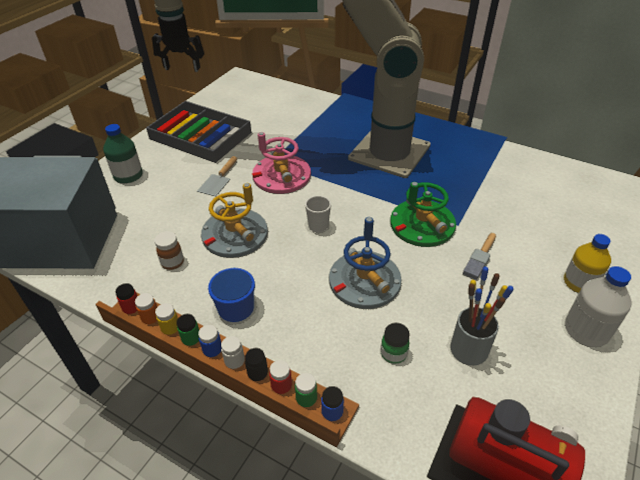

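View pics/top0.png

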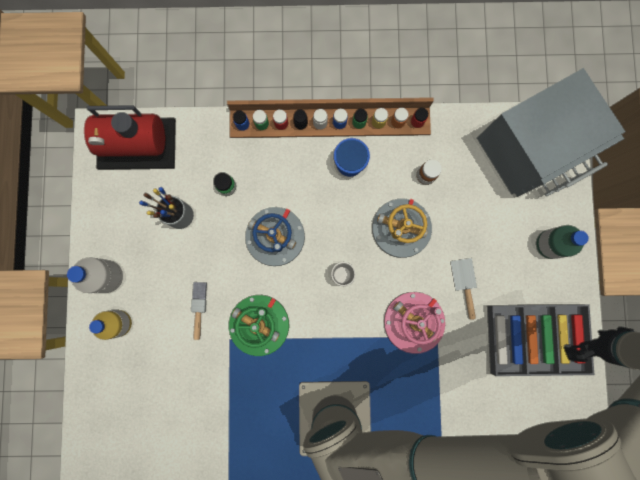

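The blue valve is at about (274,236) in the top view with its red mark at (287,214). In the scene view its handle is at about (368,230). The yellow valve is at (403,226) in the top view.

```bash
cat > h.py <<'E'
import cv2,pickle,numpy as np
def ray(c,uv):
    M=c["camera_from_world"];R=M[:3,:3];o=-R.T@M[:3,3]
    d=R.T@np.linalg.inv(c["intrinsics"])@[uv[0],uv[1],1];return o,d
def plane(c,uv,z):
    o,d=ray(c,uv);return o+d*(z-o[2])/d[2]
def proj(c,p):
    q=c["intrinsics"]@(c["camera_from_world"]@[*p,1])[:3];return q[:2]/q[2]
E
python3 - <<'E'
from h import *
t=pickle.load(open("top.pkl","rb"));s=pickle.load(open("scene.pkl","rb"))
im=t["pixels"];hsv=cv2.cvtColor(im,cv2.COLOR_BGR2HSV)
# red mark
m=(((hsv[...,0]<6)|(hsv[...,0]>174))&(hsv[...,1]>170)&(hsv[...,2]>90)).astype(np.uint8)
for (x,y) in((287,214),(410,204)):
    yy,xx=np.nonzero(m[y-12:y+13,x-12:x+13]);p=(xx.mean()+x-12,yy.mean()+y-12);print("red",p,len(xx),plane(t,p,0.02))
# blue mask
b=((hsv[...,0]>100)&(hsv[...,0]<125)&(hsv[...,1]>110)).astype(np.uint8)
b[:200]=0;b[275:]=0;b[:,:240]=0;b[:,310:]=0
c=max(cv2.findContours(b,cv2.RETR_EXTERNAL,cv2.CHAIN_APPROX_NONE)[0],key=cv2.contourArea)
e=cv2.fitEllipse(cv2.convexHull(c));print(e,plane(t,e[0],.105))
for z in(.0,.02,.108,.161):print(z,[plane(t,p,z).round(3) for p in((274,236),(403,227))])
a=cv2.resize(im[195:280,225:345],None,fx=5,fy=5,interpolation=cv2.INTER_CUBIC)
a2=cv2.resize(s["pixels"][210:310,320:410],None,fx=5,fy=5,interpolation=cv2.INTER_CUBIC)
o=np.zeros((500,1050,3),np.uint8);o[:425,:600]=a;o[:500,600:1050]=a2
cv2.imwrite("pics/crop.png",cv2.resize(o,(798,380)))
E
```

```text
red (np.float64(286.1818181818182), np.float64(213.27272727272728)) 11 [0.60114673 0.13546764 0.02      ]
red (np.float64(410.5), np.float64(202.0)) 6 [ 0.62986376 -0.23949353  0.02      ]
((271.6007995605469, 232.4925537109375), (37.31336975097656, 37.8153076171875), 50.72502136230469) [0.53245673 0.17144986 0.105     ]
0.0 [array([0.535, 0.174, 0.   ]), array([ 0.557, -0.218,  0.   ])]
0.02 [array([0.533, 0.173, 0.02 ]), array([ 0.554, -0.214,  0.02 ])]
0.108 [array([0.522, 0.164, 0.108]), array([ 0.542, -0.198,  0.108])]
0.161 [array([0.516, 0.16 , 0.161]), array([ 0.535, -0.188,  0.161])]
```

View pics/crop.png

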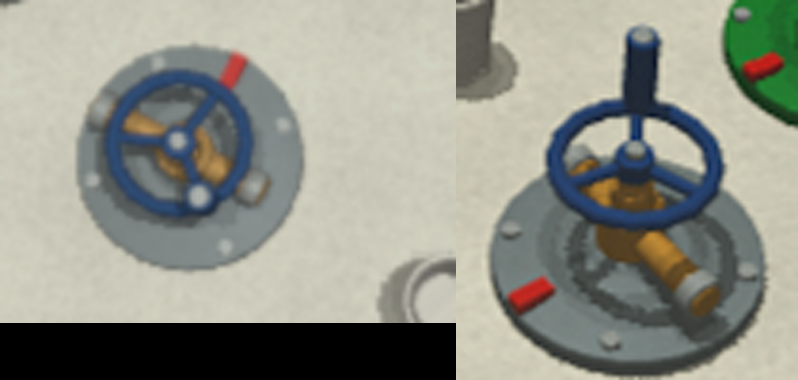

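The crop shows the handle's silver cap at top (277.4,246.6) / scene (369.2,219.2), and the hub nut at top (271.8,232.1) / scene (367.1,249).

```bash
python3 - <<'E'
from h import *
t=pickle.load(open("top.pkl","rb"));s=pickle.load(open("scene.pkl","rb"))
H=[plane(t,(277.4,246.6),.161),plane(s,(369.2,219.2),.161)]
U=[plane(t,(271.8,232.1),.113),plane(s,(367.1,249),.113),plane(t,(271.6,232.5),.105)]
print(np.round(H,4),np.round(U,4))
h=np.mean(H,0);u=np.mean(U[:2],0);d=(h-u)[:2];print(d,np.hypot(*d))
r=plane(t,(286.2,213.3),.02)[:2]-u[:2];print(r,np.hypot(*r))
a=np.arctan2(d[1],d[0]);b=np.arctan2(r[1],r[0]);print("handle",np.degrees(a),"mark",np.degrees(b),"q",(a-b)%(2*np.pi))
E
```

```text
[[0.4867 0.1506 0.161 ]
 [0.4892 0.1522 0.161 ]] [[0.5325 0.1701 0.113 ]
 [0.5362 0.1724 0.113 ]
 [0.5324 0.1715 0.105 ]]
[-0.0463772  -0.01985746] 0.050449609671950967
[ 0.06671187 -0.03586617] 0.07574203423456694
handle -156.820698663189 mark -28.263717705471024 q 4.039442713043754
```

```bash

python3 -m pendant '[[1,0.6,0.8,0,0,0,0],[1,0.6,0.8,0,0,0,0],[1,0.6,0.8,0,0,0,0],[1,0.6,0.8,0,0,0,0],[1,0.6,0.8,0,0,0,0]]' 
python3 -m pendant '[[1,0.6,0.8,0,0,0,0],[1,0.6,0.8,0,0,0,0],[1,0.6,0.8,0,0,0,0],[1,0.6,0.8,0,0,0,0],[1,0.6,0.8,0,0,0,0]]' 
python3 -m pendant '[[1,0,1,0,0,0,0],[1,0,1,0,0,0,0],[1,0,1,0,0,0,0],[1,0,1,0,0,0,0],[1,0,1,0,0,0,0]]' 
python3 -m pendant '[[1,0,1,0,0,0,0],[1,0,1,0,0,0,0],[1,0,1,0,0,0,0],[1,0,1,0,0,0,0],[1,0,1,0,0,0,0]]'
```

```text
clock: 0.52
tcp_pos: [0.3586, -0.4423, 0.4044]
eef_rot: [[0.931, 0.366, 0.0], [0.366, -0.931, 0.002], [0.001, -0.002, -1.0]]
contact_force: [0.0, 0.2, -0.7]
grip_width: 0.0849
grip_force: 0.0
clock: 0.93
tcp_pos: [0.4784, -0.282, 0.4045]
eef_rot: [[0.93, 0.367, 0.0], [0.367, -0.93, 0.002], [0.001, -0.001, -1.0]]
contact_force: [0.4, 0.4, 0.2]
grip_width: 0.0853
grip_force: 0.0
clock: 1.35
tcp_pos: [0.4762, -0.0821, 0.4045]
eef_rot: [[0.931, 0.366, -0.001], [0.366, -0.931, 0.001], [-0.0, -0.001, -1.0]]
contact_force: [0.3, 0.8, -0.7]
grip_width: 0.0852
grip_force: 0.0
clock: 1.77
tcp_pos: [0.4761, 0.118, 0.4046]
eef_rot: [[0.93, 0.366, -0.0], [0.366, -0.93, 0.001], [0.0, -0.001, -1.0]]
contact_force: [0.0, -0.5, 0.5]
grip_width: 0.0857
grip_force: 0.0
```

```bash

python3 -m pendant '[[1,0.06,0.17,0,0,0,0],[1,0.06,0.17,-0.2,0,0,0],[1,0.06,0.17,-0.4,0,0,0],[1,0.06,0.17,-0.57,0,0,0],[1,0.06,0.17,-0.57,0,0,0]]'
python3 - <<'E'
from station import cams
import cv2,pickle,numpy as np
s=cams.capture("scene")["pixels"];t=cams.capture("top")["pixels"]
a=[cv2.resize(x,(400,400),interpolation=cv2.INTER_CUBIC) for x in(t[180:300,210:330],s[160:320,290:450])]
cv2.imwrite("pics/g1.png",np.hstack(a))
E
```

```text
clock: 2.18
tcp_pos: [0.4861, 0.1481, 0.285]
eef_rot: [[0.931, 0.365, -0.012], [0.365, -0.931, -0.004], [-0.012, -0.0, -1.0]]
contact_force: [-0.7, -1.1, -0.5]
grip_width: 0.0851
grip_force: 0.0
```

View pics/g1.png

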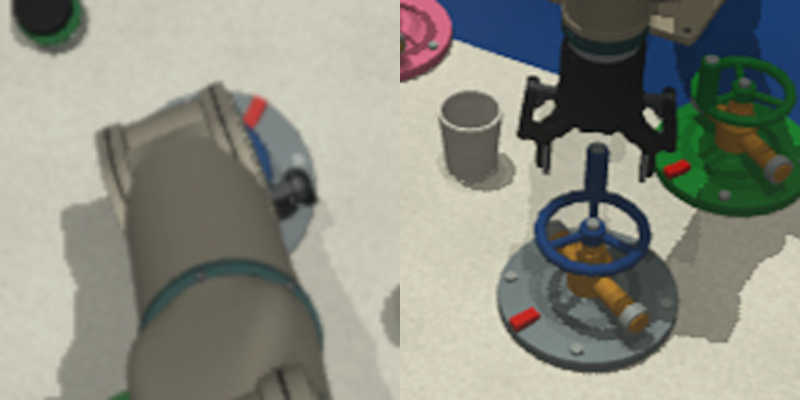

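Between the two fingertips (crop 545,170 and 645,178) stands the handle top (crop 597,150), so I close.

```bash

python3 -m pendant '[[0,0,0,0,0,0,0],[0,0,0,0,0,0,0],[0,0,0,0,0,0,0],[0,0,0,0,0,0,0],[0,0,0,0,0,0,0]]'
python3 -m pendant '[[0,0,0,0,0,0,0],[0,0,0,0,0,0,0],[0,0,0,0,0,0,0],[0,0,0,0,0,0,0],[0,0,0,0,0,0,0]]'
python3 - <<'E'
import numpy as np
from station import telemetry
h=np.array([.534,.171]);p=telemetry.get_obs()["tcp_pos"][:2];R=telemetry.get_obs()["eef_rot"]
g=p+.155*R[:2,2];print(g,g-h,np.hypot(*(g-h)),"q",(np.degrees(np.arctan2(*(g-h)[::-1]))+28.3)%360)
E
```

```text
clock: 2.7
tcp_pos: [0.489, 0.1487, 0.2918]
eef_rot: [[0.931, 0.364, 0.002], [0.364, -0.931, 0.001], [0.002, -0.0, -1.0]]
contact_force: [-0.7, 2.1, 2.4]
grip_width: 0.0254
grip_force: 0.2
clock: 3.12
tcp_pos: [0.489, 0.1489, 0.2918]
eef_rot: [[0.931, 0.364, 0.002], [0.364, -0.931, 0.001], [0.002, -0.0, -1.0]]
contact_force: [-0.8, 0.5, 7.0]
grip_width: 0.0206
grip_force: 58.3
[0.48924405 0.14904985] [-0.04475595 -0.02195015] 0.049848811205169256 q 234.4252298100866
```

```bash
cat > c.py <<'E'
import sys,numpy as np
# angles: start, step, n [,rho]
a0,st,n=map(float,sys.argv[1:4])
for c in range(0,int(n),5):
    k=np.arange(c,min(c+5,int(n))+1);a=np.radians(a0+st*k)
    P=.25*np.c_[np.cos(a),np.sin(a)]
    print(np.round(a0+st*k[0],1),(P[1:]-P[0]).round(3).tolist())
E
python3 c.py 206.1 -12 5; python3 c.py 146.1 -22 5; python3 c.py 36.1 -12.88 5
```

```text
206.1 [[-0.018, 0.049], [-0.025, 0.101], [-0.022, 0.153], [-0.007, 0.203], [0.017, 0.249]]
146.1 [[0.067, 0.068], [0.155, 0.105], [0.25, 0.107], [0.34, 0.073], [0.41, 0.008]]
36.1 [[0.028, -0.049], [0.044, -0.102], [0.048, -0.158], [0.039, -0.214], [0.018, -0.266]]
```

```bash

python3 -m pendant '[[0,-0.018,0.049,0,0,0,0],[0,-0.025,0.101,0,0,0,0],[0,-0.022,0.153,0,0,0,0],[0,-0.007,0.203,0,0,0,0],[0,0.017,0.249,0,0,0,0]]'
python3 -m pendant '[[0,0.067,0.068,0,0,0,0],[0,0.155,0.105,0,0,0,0],[0,0.25,0.107,0,0,0,0],[0,0.34,0.073,0,0,0,0],[0,0.41,0.008,0,0,0,0]]'
```

```text
clock: 3.53
tcp_pos: [0.4922, 0.199, 0.2918]
eef_rot: [[0.931, 0.365, 0.001], [0.365, -0.931, 0.0], [0.001, -0.0, -1.0]]
contact_force: [0.6, -1.4, 4.7]
grip_width: 0.0204
grip_force: 58.5
clock: 3.95
tcp_pos: [0.5747, 0.2009, 0.2918]
eef_rot: [[0.931, 0.366, -0.0], [0.366, -0.931, 0.0], [-0.0, -0.0, -1.0]]
contact_force: [-6.5, -2.7, 10.2]
grip_width: 0.0206
grip_force: 59.8
```

```bash

python3 -m pendant '[[0,0.028,-0.049,0,0,0,0],[0,0.044,-0.102,0,0,0,0],[0,0.048,-0.158,0,0,0,0],[0,0.039,-0.214,0,0,0,0],[0,0.018,-0.266,0,0,0,0]]'
python3 -m pendant '[[0,0,0,0,0,0,0],[0,-0.006,-0.011,0,0,0,0],[0,-0.006,-0.011,0,0,0,0]]'
```

```text
clock: 4.37
tcp_pos: [0.578, 0.1473, 0.2919]
eef_rot: [[0.931, 0.364, 0.001], [0.364, -0.931, 0.002], [0.002, -0.001, -1.0]]
contact_force: [-2.9, 3.9, 6.8]
grip_width: 0.0204
grip_force: 59.7
clock: 4.62
tcp_pos: [0.5774, 0.147, 0.2919]
eef_rot: [[0.931, 0.366, 0.005], [0.366, -0.931, 0.004], [0.006, -0.003, -1.0]]
contact_force: [1.4, 5.6, 2.9]
grip_width: 0.0206
grip_force: 60.1
```

```bash

python3 -m pendant '[[0,-0.008,-0.014,0,0,0,0],[0,-0.008,-0.014,0,0,0,0],[0,-0.008,-0.014,0,0,0,0]]'
python3 -m pendant '[[0,0,0,0,0,0,0],[0,0,0,0,0,0,0],[0,0,0,0,0,0,0],[0,0,0,0,0,0,0],[0,0,0,0,0,0,0]]'
python3 -c "
import numpy as np
from station import telemetry
o=telemetry.get_obs();g=(o['tcp_pos']+.155*o['eef_rot'][:,2])[:2];d=g-[.534,.171];print(g,np.hypot(*d),np.degrees(np.arctan2(d[1],d[0])))"
```

```text
clock: 4.87
tcp_pos: [0.5768, 0.1463, 0.292]
eef_rot: [[0.93, 0.367, 0.008], [0.367, -0.93, 0.008], [0.01, -0.004, -1.0]]
contact_force: [4.9, 10.3, -0.9]
grip_width: 0.0206
grip_force: 59.7
clock: 5.28
tcp_pos: [0.5768, 0.1464, 0.292]
eef_rot: [[0.93, 0.367, 0.008], [0.367, -0.93, 0.007], [0.01, -0.004, -1.0]]
contact_force: [4.4, 9.3, -1.1]
grip_width: 0.0209
grip_force: 59.7
[0.57798688 0.14751874] 0.04986196355814169 -28.094380102852643
```

```bash
python3 -m pendant '[[0,0.014,0.025,0,0,0,0],[0,0.014,0.025,0,0,0,0]]'; python3 c.py -28.3 24 15
```

```text
clock: 5.45
tcp_pos: [0.5784, 0.1485, 0.2919]
eef_rot: [[0.931, 0.366, 0.002], [0.366, -0.931, 0.002], [0.003, -0.001, -1.0]]
contact_force: [-0.4, 2.0, 8.1]
grip_width: 0.0207
grip_force: 60.8
-28.3 [[0.029, 0.1], [0.015, 0.203], [-0.039, 0.291], [-0.125, 0.35], [-0.228, 0.368]]
91.7 [[-0.101, -0.025], [-0.183, -0.088], [-0.233, -0.18], [-0.24, -0.283], [-0.205, -0.381]]
211.7 [[0.072, -0.075], [0.168, -0.115], [0.272, -0.112], [0.366, -0.066], [0.433, 0.013]]
```

One full turn.

```bash

python3 -m pendant '[[0,0.029,0.1,0,0,0,0],[0,0.015,0.203,0,0,0,0],[0,-0.039,0.291,0,0,0,0],[0,-0.125,0.35,0,0,0,0],[0,-0.228,0.368,0,0,0,0]]'
python3 -m pendant '[[0,-0.101,-0.025,0,0,0,0],[0,-0.183,-0.088,0,0,0,0],[0,-0.233,-0.18,0,0,0,0],[0,-0.24,-0.283,0,0,0,0],[0,-0.205,-0.381,0,0,0,0]]'
python3 -m pendant '[[0,0.072,-0.075,0,0,0,0],[0,0.168,-0.115,0,0,0,0],[0,0.272,-0.112,0,0,0,0],[0,0.366,-0.066,0,0,0,0],[0,0.433,0.013,0,0,0,0]]'
```

```text
clock: 5.87
tcp_pos: [0.5332, 0.2215, 0.2918]
eef_rot: [[0.931, 0.365, 0.005], [0.365, -0.931, 0.0], [0.004, 0.001, -1.0]]
contact_force: [2.8, -5.0, 6.0]
grip_width: 0.0203
grip_force: 60.9
clock: 6.28
tcp_pos: [0.4907, 0.1449, 0.2919]
eef_rot: [[0.93, 0.367, 0.003], [0.367, -0.93, 0.002], [0.003, -0.001, -1.0]]
contact_force: [5.8, 6.5, 2.1]
grip_width: 0.0206
grip_force: 60.7
clock: 6.7
tcp_pos: [0.5781, 0.1463, 0.2918]
eef_rot: [[0.932, 0.362, -0.003], [0.362, -0.932, -0.0], [-0.003, -0.001, -1.0]]
contact_force: [-8.5, 2.9, 12.7]
grip_width: 0.0208
grip_force: 62.0
```

Second turn, then settle and measure.

```bash

python3 -m pendant '[[0,0.029,0.1,0,0,0,0],[0,0.015,0.203,0,0,0,0],[0,-0.039,0.291,0,0,0,0],[0,-0.125,0.35,0,0,0,0],[0,-0.228,0.368,0,0,0,0]]'
python3 -m pendant '[[0,-0.101,-0.025,0,0,0,0],[0,-0.183,-0.088,0,0,0,0],[0,-0.233,-0.18,0,0,0,0],[0,-0.24,-0.283,0,0,0,0],[0,-0.205,-0.381,0,0,0,0]]'
python3 -m pendant '[[0,0.072,-0.075,0,0,0,0],[0,0.168,-0.115,0,0,0,0],[0,0.272,-0.112,0,0,0,0],[0,0.366,-0.066,0,0,0,0],[0,0.433,0.013,0,0,0,0]]'
python3 -m pendant '[[0,0,0,0,0,0,0],[0,0,0,0,0,0,0],[0,0,0,0,0,0,0],[0,0,0,0,0,0,0],[0,0,0,0,0,0,0]]'
python3 - <<'E'
import numpy as np,cv2
from station import telemetry,cams
o=telemetry.get_obs();g=(o['tcp_pos']+.155*o['eef_rot'][:,2])[:2];d=g-[.534,.171];print(g,np.hypot(*d),np.degrees(np.arctan2(d[1],d[0])))
s=cams.capture("scene")["pixels"];cv2.imwrite("pics/end.png",cv2.resize(s[160:320,290:450],(600,600),interpolation=cv2.INTER_CUBIC))
E
```

```text
clock: 7.12
tcp_pos: [0.5336, 0.2214, 0.2919]
eef_rot: [[0.931, 0.365, 0.006], [0.365, -0.931, 0.0], [0.005, 0.002, -1.0]]
contact_force: [3.3, -4.1, 5.8]
grip_width: 0.0204
grip_force: 61.3
clock: 7.53
tcp_pos: [0.4905, 0.1452, 0.2919]
eef_rot: [[0.93, 0.367, 0.002], [0.367, -0.93, 0.002], [0.003, -0.001, -1.0]]
contact_force: [4.0, 6.8, 1.8]
grip_width: 0.0203
grip_force: 61.2
clock: 7.95
tcp_pos: [0.5779, 0.146, 0.2917]
eef_rot: [[0.932, 0.362, -0.003], [0.362, -0.932, -0.001], [-0.003, -0.0, -1.0]]
contact_force: [-8.7, 1.6, 13.4]
grip_width: 0.0208
grip_force: 62.4
clock: 8.37
tcp_pos: [0.5777, 0.1469, 0.2919]
eef_rot: [[0.931, 0.364, 0.0], [0.364, -0.931, -0.0], [0.0, 0.0, -1.0]]
contact_force: [-2.3, -0.1, 8.4]
grip_width: 0.0206
grip_force: 61.7
[0.57774498 0.14687075] 0.04995841653050616 -28.88064322455828
```

View pics/end.png

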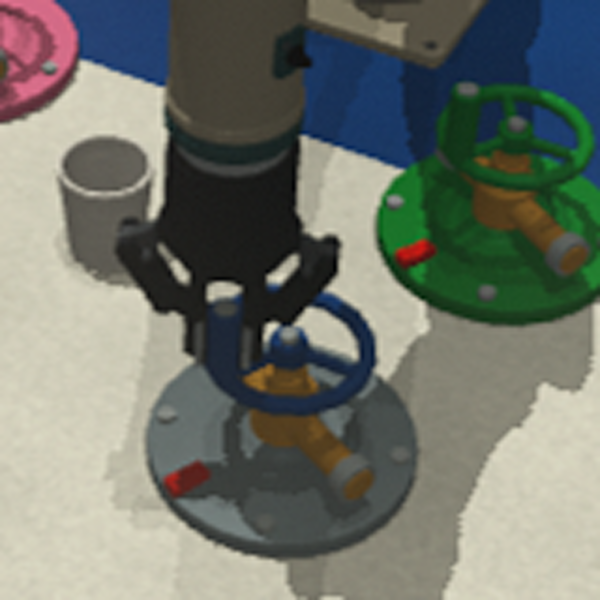

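The handle (crop 225,330) sits between the fingers and in line with the red mark (187,480). The measured angle is about 0.8° short of two turns, well within tolerance.

```bash
python3 -c "
from station import order
print(order.sign_off())"
```

```text
the job is handed in; nothing more can be done
None
```

I handed the job in with the blue valve shut on its stop, then backed off two full turns (about 0.8° short by arm pose) and the handle still gripped at about 60 N; the sign-off gave no pass/fail result.

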